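# Fit the tube block into the dry-block heater

### The arm

A 7-joint arm with a two-finger parallel gripper is mounted at the origin on the work surface. World frame = base frame: x ahead of the robot, y to its left, z up, the work surface at z = 0. Lengths are in m, angles in rad, forces in N, time in s.
With the tool pointing down it reaches from about 0.425 to 0.925 m from the base axis. Payload 6.8 kg.
Tool frame: the origin (TCP) lies between the finger pads; the fingertips stand 17 mm ahead of it and the grasp point (between the pads) lies 2 mm behind it; z points along the fingers, y is the direction in which the jaws open and shut (so a half turn about z gives the same grasp; the last joint's range is limited). The gripper opens to 85 mm and grips with 20 to 120 N. Pads are 22 mm wide; open, the fingers measure 114 mm over their backs; the gripper's body (76 mm by 85 mm) begins 54 mm behind the grasp point. The pads swing forward as they close: fully open they stand 13 mm farther back than shut.
Start: joints at [-1.45, 0.477, 0.022, 1.555, -0.011, 1.109, -0.083], TCP at [0.153, 0.657, 0.248] pointing down, gripper open.
Joint ranges: [-2.96, 2.96], [-0.34, 2.1], [-1.41, 1.46], [0.24, 2.44], [-1.37, 4.51], [0.17, 1.92], [-2.96, 2.96]. Speed limits (rad/s): [2.39, 2.39, 3.14, 3.14, 3.14, 3.14, 3.14].

### API

Orientations are given as a unit quaternion [w, x, y, z].
In Python, from station import bot gives the robot as it stands. The module is installed in compiled form; this text tells all that it offers.
- The arm moves only by the tool carry_out, never from a script. Its argument "moves" is a list of rows, each a list of 3 entries, a list of its own where there are three numbers: the turn, a rotation vector about the tool's x, y, z in degrees, then the shift along the tool's x, y, z in cm, then the finger opening in cm, from 0 to 8.54. A call has 1 to 5 rows; each row is the pose to reach, as a shift and turn from the pose commanded when the call began, along the tool's axes at that moment; what a row does not reach only later rows make up. A row lasts 1/8 s, in which the tool goes at most 62.5 mm and 10.7 degrees, less where a joint would pass 70% of its speed; a pose out of reach is approached as far as the arm can. A call with a gripper value outside its range is refused whole. The fingers move at their own pace and stop on an object; "newtons" is the grip in N (left out, the last holds). Time passes only in rows, so rows that repeat a pose let the fingers close. It gives the time, the measured TCP pose, the force and the opening at its end, in the units of the state.
- bot.get_obs(): the state, without advancing time (a new reading comes with each control period).
- bot.read_camera(name): name is "scene" or "top" or "wrist"; returns the picture (384x512x3 uint8, red, green, blue); there is no depth.
- bot.camera_info(name): a dict with "vertical_fov" (degrees; the focal length in pixels is half the picture's height over the tangent of half this angle, whatever the lens; pixels are square), "cx", "cy" (the principal point, pixels), "position" and "attitude" of the camera in the world. Camera axes: x right, y up, looking along -z (the intrinsics and any distortion apply to the point x, -y, -z); pixel columns grow to the right and rows downward; lengths in m; the calibration is good to about 2 mm. A picture is of the moment at which its call begins: read the wrist's pose just before it. camera_info takes no time and is no camera call; for the wrist camera it gives the pose at the moment of the call.
- bot.hand_in(): hands the job in, once; it reports no verdict.
Trained networks look in the newest picture that a camera, given by its name, has taken for a name from the list of things; names that differ only in an ending like _2 or _b are one class to them, and where a whole thing is asked for, a point or a joint stands for the part that bears it (a point fixed in the world has none). Each returns a list of dicts, best first, with "score" (0 to 1); they miss things now and then, are a little off and sometimes report something else, mostly with a low value. They report only what shows in the picture. A call takes as long as a camera call. They do not tell look-alikes from the thing itself.
- bot.silhouettes(label, camera): "region" (384x512 bool, what is visible of it) and "location" ([column, row] in pixels, amid what is visible of it).
The state is a dict: "t": time; "q": joint angles; "joint_vel": joint speeds; "joint_torque": joint torques, N m; "eef_pos": TCP position; "tool_rot": TCP orientation; "contact_force": force on the tool from outside, world axes, zero at the start; "torque": the same for the moment, N m; "gripper_width": opening from 0.0 (shut) to 1.0 (fully open).
Only numpy, scipy, OpenCV 4.12 (cv2) and the standard library are available. Lean on these libraries where they do the work, as an engineer would, in place of code of your own. Each camera call takes 0.05 s, during which the arm holds its last target. There are 200 camera calls.

### The job

Make the dry-block heater on the lab bench ready for tubes. First lift the loose cover plate off its two pins and lay it flat on the bench, handle up, clear of the heater; then take the rectangular metal tube block out of the slanted rack and lower it into the heater's well until it sits fully home. Set both things down rather than dropping them, and leave the square block, the tip box and the bottle where they are.

Things in the scene. Friction and masses are not known exactly. Their poses are not given: they have to be found in the camera images.
- heater: Dry-block heater, a white box 160 (x) x 190 (y) x 85 mm high, fixed, on the left or right of the bench. Origin: centre of its underside, z up. In the middle of its flat top a rectangular well 43 (x) x 63 (y) mm, 32 mm deep, edges chamfered 3 mm, hidden by the cover at first. Two steel pins, 6 mm thick, 8 mm tall, stand on the top at y = +46 and -46 mm (x = 0).
- well_mouth (a point): Centre of the mouth of the well, on the heater's top face, 85 mm above its underside. Axes as the heater's.
- well_floor (a point): Centre of the well's floor, 32 mm below the mouth (53 mm above the bench). Axes as the heater's.
- cover: Loose aluminium cover plate, 70 (x) x 120 (y) x 4 mm, 130 g, lying on the heater's top over the well; its two 9 mm holes at y = +-46 mm go over the pins. Origin at the centre of its underside, z up. A black upright bar handle in its middle, 12 mm thick (x), 44 mm long (y), rises from z = 4 to z = 34 mm.
- rack: Grey storage rack, fixed, on the other side of the bench from the heater. Base plate 120 (x) x 100 (y) x 6 mm; origin: centre of its underside, z up. Its pocket block, 68 x 88 x 34 mm, has a pocket (44 x 64 mm, 28 mm deep) leaning 0.45 rad (26 degrees) from vertical, mouth facing up and to the rack's -x, towards the robot.
- block: Aluminium tube block, 280 g, in the rack's leaning pocket, 16 mm of it showing. Foot 40 (x) x 60 (y) mm, 44 mm tall; origin: centre of its underside, z along its height (leans 0.45 rad in the rack). Black bar handle in the middle of its top, 34 mm long (x), 14 mm thick (y), z = 44 to 78 mm. Fits the well either way round, 1.5 mm spare each side; fully home, 12 mm stand above the heater's top.
- square_block: Bystander: aluminium block with a square foot 60 x 60 mm, 44 mm tall, with the same bar handle up to z = 78 mm, standing on the bench. Origin at the centre of its underside. Too big for the well.
- tip_box: Bystander: pipette tip box 80 (x) x 115 (y) x 65 mm high, on the bench. Origin at the centre of its underside.
- bottle: Bystander: reagent bottle, 72 mm across, 150 mm high, standing on the bench. Origin at the centre of its underside.
Not all that is in view belongs to the job. Leave any purple or red look-alike of the block alone. What is shaped like the cover but orange or turquoise is not meant.

How it is judged:
On the way, in this order (a step that is already met when the one before it is completed fails the run):
1. the cover is lifted off its pins by the gripper (z of cover in the frame of well_mouth above 0.012 m and contact force between the fingers and cover above 0.5 N), for 0.1 s.
2. the cover lies flat on the bench, handle up, released (height (world z) of cover below 0.006 m and angle between cover's own z axis and vertical below 0.06 rad and contact force between the fingers and cover below 0.05 N), for 0.2 s.
3. the gripper has the rectangular block clear of the rack, raised over the bench (distance between block and rack above 0.08 m and contact force between the fingers and block above 0.5 N), for 0.1 s.
At the end, for the whole second after the job is handed in: The block stands upright in the well: underside within 2.5 mm of the floor, centred within 4 mm, tilted under 0.06 rad. The cover lies on the bench, handle up: underside under 6 mm above the bench, tilted under 0.06 rad. Both are released and at rest (all of step 2 and z of block in the frame of well_floor between -0.003 and 0.0025 m and horizontal distance between block and well_floor below 0.004 m and angle between the z axis of block and the z axis of heater, either way round below 0.06 rad and angle between block's own z axis and vertical below 0.06 rad and contact force between the fingers and block below 0.05 N and linear speed of each of block, cover below 0.02 m/s); the robot touches nothing.
It fails at once if the cover is dropped or thrown (moves faster than 0.55 m/s while the fingers do not hold it) (contact force between the fingers and cover below 0.05 N and linear speed of cover above 0.55 m/s).
It fails at once if the block is dropped or thrown (moves faster than 0.55 m/s while the fingers do not hold it) (contact force between the fingers and block below 0.05 N and linear speed of block above 0.55 m/s).
It fails at once if the square block is moved more than 30 mm or tipped over (distance of square_block from where it was at the start of the episode above 0.03 m or angle between square_block's own z axis and vertical above 0.4 rad).
It fails at once if the tip box is moved more than 30 mm or tipped over (distance of tip_box from where it was at the start of the episode above 0.03 m or angle between tip_box's own z axis and vertical above 0.4 rad).
It fails at once if the bottle is moved more than 30 mm or tipped over (distance of bottle from where it was at the start of the episode above 0.03 m or angle between bottle's own z axis and vertical above 0.4 rad).
It also fails if it takes over 61 s, if anything falls off the work surface, if the arm or the gripper's body presses on something with over 40 N, if the wrist force passes 120 N, or if a joint passes its speed limit or range.

## Working session

There is one attempt and no reset: what is moved stays moved. The work goes in short steps, Python scripts to look and compute and a tool call to move; the robot and the scene stay as the last step left them, time stands still between calls to the robot, and variables do not carry over. Pictures are saved under pics/ and viewed, about 8 in all and at most 12, crops included, and the job is handed in when it is done.

Besides the shell and the picture viewer there is one more tool, called after "Request:" by a JSON object that holds its "fn" and its "kwargs". carry_out: Moves the arm, as the interface text tells. Its arguments: {"type":"object","properties":{"moves":{"type":"array"},"newtons":{"type":"number"}},"required":["moves"]}

```bash
mkdir -p pics; ls; python3 - <<'E'
from station import bot
import cv2,numpy as np
o=bot.get_obs();print({k:np.round(v,3).tolist() for k,v in o.items()})
for c in("scene","top","wrist"):
    print(c,bot.camera_info(c))
    im=bot.read_camera(c);np.save(f"pics/{c}0.npy",im)
    cv2.imwrite(f"pics/{c}0.png",im[:,:,::-1])
for c in("top","scene"):
  for n in("heater","cover","rack","block","square_block","tip_box","bottle"):
    print(c,n,[(round(d["score"],2),np.round(d["location"]).tolist(),int(d["region"].sum())) for d in bot.silhouettes(n,c)])
E
```

```text
pics
{'t': 0.0, 'q': [-1.45, 0.478, 0.022, 1.556, -0.011, 1.109, -0.083], 'joint_vel': [-0.0, 0.0, -0.001, -0.001, 0.0, 0.0, -0.0], 'joint_torque': [-0.0, -59.646, 1.608, -28.12, 0.012, 0.009, -0.0], 'eef_pos': [0.153, 0.657, 0.247], 'tool_rot': [-0.0, 0.114, 0.993, -0.001], 'contact_force': [0.439, -0.231, -0.112], 'torque': [0.031, 0.039, -0.057], 'gripper_width': 0.993}
scene {'vertical_fov': 47.260464511148406, 'cx': 256.1590869374916, 'cy': 190.84143914261918, 'position': array([1.53694245, 0.49319358, 1.34800178]), 'attitude': array([0.49185981, 0.18737121, 0.29645974, 0.79691755])}
top {'vertical_fov': 48.64440314977954, 'cx': 248.09311682684816, 'cy': 192.8384705387918, 'position': array([0.46614283, 0.01682806, 1.40402871]), 'attitude': array([-0.69801522, -0.02239789,  0.0275883 ,  0.71520065])}
wrist {'vertical_fov': 61.68802596753996, 'cx': 254.74961289597985, 'cy': 192.77087452469598, 'position': array([0.08090619, 0.67458557, 0.37296251]), 'attitude': array([ 0.77454479, -0.11519234, -0.09033381,  0.61534615])}
top heater []
top cover [(0.93, [322.0, 185.0], 856), (0.75, [302.0, 253.0], 762), (0.57, [297.0, 125.0], 718)]
top rack [(0.76, [170.0, 173.0], 810)]
top block [(0.7, [186.0, 139.0], 376), (0.65, [134.0, 140.0], 395), (0.62, [160.0, 182.0], 353), (0.5, [82.0, 175.0], 639)]
top square_block [(0.75, [238.0, 156.0], 399)]
top tip_box [(0.84, [399.0, 182.0], 1080)]
top bottle [(0.92, [83.0, 175.0], 643)]
scene heater [(0.98, [198.0, 187.0], 1884)]
scene cover [(0.7, [198.0, 175.0], 368), (0.58, [241.0, 159.0], 352), (0.57, [184.0, 230.0], 512)]
scene rack [(0.8, [310.0, 240.0], 639)]
scene block [(0.8, [326.0, 275.0], 337), (0.69, [278.0, 255.0], 334), (0.46, [318.0, 226.0], 212)]
scene square_block [(0.53, [244.0, 226.0], 320)]
scene tip_box [(0.72, [148.0, 159.0], 711)]
scene bottle [(0.71, [384.0, 266.0], 691)]
```

```bash
python3 - <<'E'
import cv2,numpy as np
t=np.load("pics/top0.npy")[:,:,::-1]
cv2.imwrite("pics/topz.png",cv2.resize(t[90:300,30:450],None,fx=1.9,fy=1.9,interpolation=cv2.INTER_CUBIC))
E
```

```text
(no output)
```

View pics/topz.png

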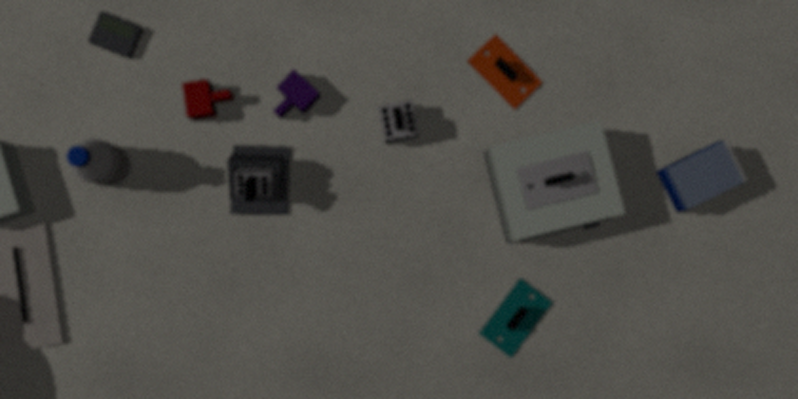

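View pics/scene0.png

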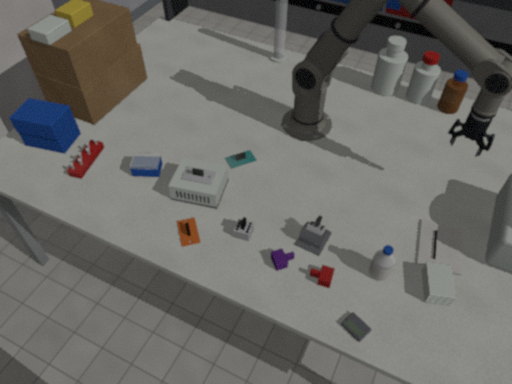

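```bash
cat > h.py <<'E'
import numpy as np, cv2
from scipy.spatial.transform import Rotation as R
from station import bot
def rot(q): return R.from_quat(np.roll(q,-1))
class Cam:
    def __init__(s,n,info=None):
        i=info or bot.camera_info(n); s.f=192/np.tan(np.radians(i["vertical_fov"]/2)); s.c=np.array([i["cx"],i["cy"]]); s.p=np.array(i["position"]); s.r=rot(i["attitude"])
    def proj(s,P):
        v=s.r.inv().apply(np.atleast_2d(P)-s.p); return s.c+s.f*np.c_[v[:,0],-v[:,1]]/-v[:,2:]
    def back(s,uv,z):
        uv=np.atleast_2d(uv)-s.c; d=s.r.apply(np.c_[uv[:,0],-uv[:,1],-s.f*np.ones(len(uv))]); return s.p+d*((z-s.p[2])/d[:,2])[:,None]
def tool(yaw,tilt=0):
    """tool rot: jaws (y) at azimuth yaw; tilt: tool z leans by tilt away along x' (yaw-90deg)"""
    y=np.array([np.cos(yaw),np.sin(yaw),0]); h=np.array([np.sin(yaw),-np.cos(yaw),0])
    z=np.array([0,0,-1])*np.cos(tilt)+h*np.sin(tilt); return R.from_matrix(np.c_[np.cross(y,z),y,z])
def plan(p,r):
    """turn deg and shift cm from present measured pose"""
    o=bot.get_obs(); r0=rot(o["tool_rot"]); 
    print("turn",np.degrees((r0.inv()*r).as_rotvec()).round(2).tolist(),"shift",(100*r0.inv().apply(np.array(p)-o["eef_pos"])).round(2).tolist())
def rect(region): return cv2.minAreaRect(np.argwhere(region)[:,::-1].astype(np.float32))
def P(n,v): print(n,np.round(v,3).tolist())
E
python3 - <<'E'
from h import *
T,S=Cam("top"),Cam("scene")
zs=dict(cover=.087,rack=.02,square_block=.03,tip_box=.05,bottle=.07,block=.05)
bot.read_camera("top")
for n,z in zs.items():
    for d in bot.silhouettes(n,"top"):
        b=cv2.boxPoints(rect(d["region"])); P(n,[*T.back(d["location"],z)[0]]); P("   box",T.back(b,z)[:,:2].ravel())
for uv,z in [((198,171),.11),((318,218),.08),((244,219),.06)]: P("scene",S.back(uv,z)[0])
im=bot.read_camera("top")[:,:,::-1]
import numpy as np
cv2.imwrite("pics/t2.png",np.hstack([cv2.resize(im[130:250,270:370],None,fx=4,fy=4,interpolation=2),cv2.resize(im[130:250,130:230],None,fx=4,fy=4,interpolation=2)]))
E
```

```text
cover [0.59, -0.222, 0.087]
   box [0.602, -0.161, 0.631, -0.278, 0.561, -0.295, 0.532, -0.178]
cover [0.359, -0.16, 0.087]
   box [0.333, -0.09, 0.425, -0.161, 0.384, -0.215, 0.292, -0.145]
cover [0.767, -0.152, 0.087]
   box [0.781, -0.087, 0.827, -0.136, 0.746, -0.212, 0.699, -0.163]
rack [0.632, 0.254, 0.02]
   box [0.66, 0.325, 0.657, 0.22, 0.539, 0.221, 0.542, 0.326]
rack [0.687, 0.036, 0.02]
   box [0.724, 0.064, 0.733, 0.004, 0.667, -0.005, 0.658, 0.055]
tip_box [0.583, -0.476, 0.05]
   box [0.596, -0.401, 0.655, -0.527, 0.577, -0.561, 0.519, -0.436]
tip_box [0.6, 0.28, 0.05]
   box [0.617, 0.305, 0.615, 0.242, 0.564, 0.242, 0.565, 0.306]
bottle [0.629, 0.529, 0.07]
   box [0.616, 0.591, 0.682, 0.569, 0.645, 0.464, 0.579, 0.486]
block [0.738, 0.362, 0.05]
   box [0.771, 0.391, 0.769, 0.307, 0.698, 0.308, 0.699, 0.391]
block [0.738, 0.199, 0.05]
   box [0.732, 0.259, 0.785, 0.206, 0.733, 0.156, 0.681, 0.21]
block [0.557, -0.24, 0.05]
   box [0.643, -0.112, 0.688, -0.316, 0.516, -0.35, 0.473, -0.148]
scene [0.578, -0.228, 0.11]
scene [0.56, 0.268, 0.08]
scene [0.672, 0.022, 0.06]
```

View pics/t2.png

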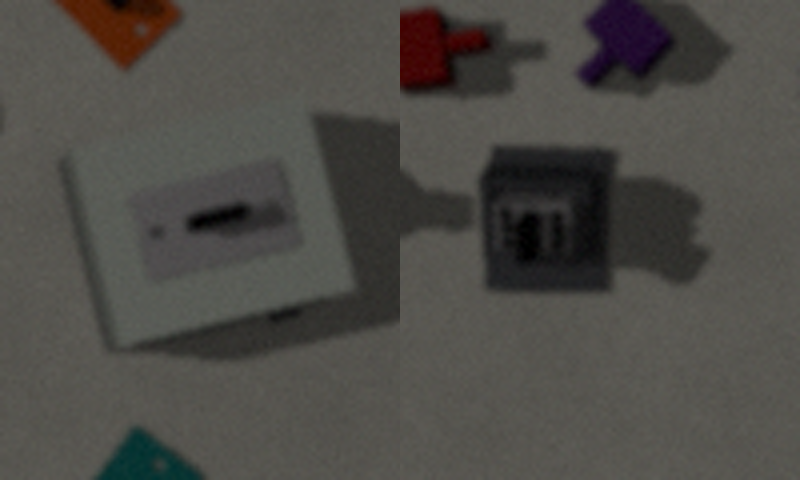

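```bash
python3 - <<'E'
from h import *
plan([.45,.40,.28],tool(np.radians(50)))
E
```

```text
turn [0.0, -0.0, 26.89] shift [-34.76, -18.34, -3.17]
```

Request:
{"fn": "carry_out", "kwargs": {"moves": [[[0, 0, 5], [-6.2, -3, -1], 8.5], [[0, 0, 10], [-12, -6, -2], 8.5], [[0, 0, 16], [-18, -9, -3], 8.5], [[0, 0, 21], [-23.5, -12, -3], 8.5], [[0, 0, 27], [-29, -15, -3], 8.5]]}}

```text
t: 1.88
eef_pos: [0.3909, 0.455, 0.2788]
tool_rot: [0.0, 0.344, 0.939, 0.001]
contact_force: [1.0, 0.5, 0.4]
gripper_width: 0.994
```

```bash
python3 - <<'E'
from h import *
P("p",bot.get_obs()["eef_pos"]);P("q",bot.get_obs()["q"])
plan([.55,.12,.28],tool(np.radians(30)))
E
```

```text
p [0.391, 0.455, 0.279]
q [-1.127, 0.327, 0.208, 1.72, -0.075, 1.101, -0.029]
turn [0.07, -0.03, 19.71] shift [-33.8, -15.26, -0.15]
```

Request:
{"fn": "carry_out", "kwargs": {"moves": [[[0, 0, 4], [-5.6, -2.5, 0], 8.5], [[0, 0, 8], [-11.2, -5, 0], 8.5], [[0, 0, 12], [-16.8, -7.5, 0], 8.5], [[0, 0, 16], [-22.4, -10, 0], 8.5], [[0, 0, 20], [-28, -12.5, 0], 8.5]]}}

```text
t: 2.5
eef_pos: [0.5237, 0.1785, 0.2786]
tool_rot: [0.0, 0.502, 0.865, 0.0]
contact_force: [0.6, -0.1, 0.0]
gripper_width: 0.996
```

```bash
python3 - <<'E'
from h import *
P("p",bot.get_obs()["eef_pos"]);P("q",bot.get_obs()["q"])
plan([.58,-.20,.25],tool(np.radians(14)))
E
```

```text
p [0.524, 0.179, 0.279]
q [-0.778, 0.255, 0.407, 1.837, -0.114, 1.071, 0.192]
turn [0.05, -0.02, 15.77] shift [-35.65, -13.92, 2.84]
```

Request:
{"fn": "carry_out", "kwargs": {"moves": [[[0, 0, 3], [-5.6, -2.2, 0], 8.5], [[0, 0, 6], [-11.2, -4.4, 0], 8.5], [[0, 0, 9], [-16.8, -6.6, 0], 8.5], [[0, 0, 12], [-22.4, -8.8, 0], 8.5], [[0, 0, 15.8], [-28, -11, 0], 8.5]]}}

```text
t: 3.12
eef_pos: [0.5674, -0.119, 0.2786]
tool_rot: [0.0, 0.616, 0.788, 0.0]
contact_force: [0.6, 0.6, 1.2]
gripper_width: 0.994
```

Request:
{"fn": "carry_out", "kwargs": {"moves": [[[0, 0, 0], [-4.5, -1, 1.4], 8.5], [[0, 0, 0], [-7, -1, 2.8], 8.5], [[0, 0, 0], [-7, -1, 2.8], 8.5]]}}

```text
t: 3.5
eef_pos: [0.5737, -0.1898, 0.2493]
tool_rot: [-0.0, 0.617, 0.787, -0.001]
contact_force: [-0.1, 0.8, 0.3]
gripper_width: 0.997
```

```bash
python3 - <<'E'
from h import *
o=bot.get_obs();P("p",o["eef_pos"]);P("q",o["q"])
i=bot.camera_info("wrist");W=Cam("wrist",i)
im=bot.read_camera("wrist");np.save("pics/w1.npy",im)
vis=im[:,:,::-1].copy()
for n in("cover","heater"):
    for d in bot.silhouettes(n,"wrist"):
        b=cv2.boxPoints(rect(d["region"]));print(n,round(d["score"],2),np.round(d["location"]),int(d["region"].sum()))
        if n=="cover": P("w",W.back(b,.089)[:,:2].ravel()); P("c",W.back([b.mean(0)],.089)[0])
        cv2.polylines(vis,[b.astype(int)],True,(0,255,0))
cv2.imwrite("pics/w1.png",vis);print(i)
E
```

```text
p [0.574, -0.19, 0.249]
q [-0.233, 0.404, 0.595, 1.76, -0.254, 1.057, 0.694]
cover 0.8 [251. 214.] 8455
w [0.532, -0.178, 0.599, -0.161, 0.632, -0.278, 0.556, -0.297]
c [0.579, -0.225, 0.089]
cover 0.79 [62. 89.] 7374
w [0.343, -0.146, 0.378, -0.104, 0.453, -0.158, 0.418, -0.205]
c [0.397, -0.152, 0.089]
cover 0.61 [427. 177.] 5908
w [0.673, -0.162, 0.743, -0.099, 0.784, -0.135, 0.713, -0.203]
c [0.729, -0.149, 0.089]
heater 0.94 [251. 178.] 23218
{'vertical_fov': 61.68802596753996, 'cx': 254.74961289597985, 'cy': 192.77087452469598, 'position': array([ 0.55627498, -0.11705212,  0.37482968]), 'attitude': array([ 0.98184012, -0.14613937, -0.01606363,  0.11989673])}
```

View pics/w1.png

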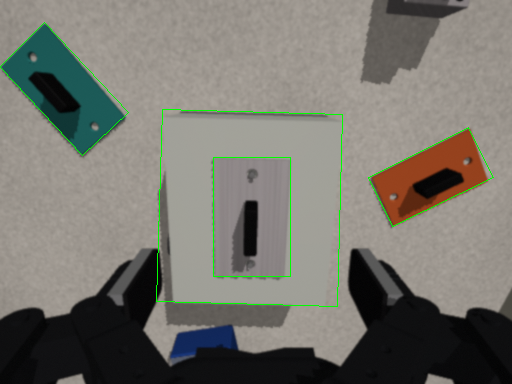

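```bash
python3 - <<'E'
from h import *
plan([.579,-.226,.110],tool(np.radians(14.5)))
E
```

```text
turn [0.03, -0.04, -0.32] shift [-3.96, -0.59, 14.05]
```

Request:
{"fn": "carry_out", "kwargs": {"moves": [[[0, 0, 0], [-4, -0.6, 4], 7], [[0, 0, 0], [-4, -0.6, 8.5], 6], [[0, 0, 0], [-4, -0.6, 12], 6], [[0, 0, 0], [-4, -0.6, 13.8], 6], [[0, 0, 0], [-4, -0.6, 13.8], 6]], "newtons": 40}}

```text
t: 4.28
eef_pos: [0.5785, -0.2267, 0.1118]
tool_rot: [-0.001, 0.614, 0.789, -0.0]
contact_force: [-0.2, 0.2, 1.1]
gripper_width: 0.701
```

Request:
{"fn": "carry_out", "kwargs": {"moves": [[[0, 0, 0], [0, 0, 0.1], 2], [[0, 0, 0], [0, 0, 0.1], 0.5], [[0, 0, 0], [0, 0, 0.1], 0.5], [[0, 0, 0], [0, 0, 0.1], 0.5], [[0, 0, 0], [0, 0, 0.1], 0.5]]}}

```text
t: 4.9
eef_pos: [0.5793, -0.2281, 0.1124]
tool_rot: [0.001, 0.615, 0.789, 0.001]
contact_force: [0.2, 0.7, 6.9]
gripper_width: 0.131
```

Request:
{"fn": "carry_out", "kwargs": {"moves": [[[0, 0, 0], [0, 0, -1], 0.5], [[0, 0, 0], [0, 0, -2.5], 0.5], [[0, 0, 0], [0, 0, -5], 0.5], [[0, 0, 0], [0, 0, -8], 0.5], [[0, 0, 0], [0, 0, -8], 0.5]]}}

```text
t: 5.52
eef_pos: [0.5799, -0.2288, 0.1943]
tool_rot: [0.002, 0.615, 0.788, 0.001]
contact_force: [-0.1, 1.0, -1.2]
gripper_width: 0.134
```

```bash
python3 - <<'E'
from h import *
plan([.50,.03,.18],tool(np.radians(14.5)))
o=bot.get_obs();P("q",o["q"])
i=bot.camera_info("wrist")
im=bot.read_camera("wrist");np.save("pics/w2.npy",im);print(i)
cv2.imwrite("pics/w2.png",im[:,:,::-1])
E
```

```text
turn [0.26, 0.14, -0.43] shift [27.05, -1.46, 1.35]
q [-0.141, 0.495, 0.571, 1.771, -0.319, 0.964, 0.804]
{'vertical_fov': 61.68802596753996, 'cx': 254.74961289597985, 'cy': 192.77087452469598, 'position': array([ 0.56138316, -0.15603308,  0.31965535]), 'attitude': array([ 0.98152791, -0.14677954, -0.01972031,  0.12111911])}
```

View pics/w2.png

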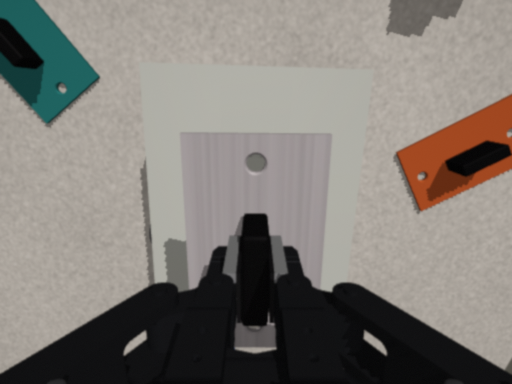

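Request:
{"fn": "carry_out", "kwargs": {"moves": [[[0, 0, 0], [5, -0.3, 0], 0.5], [[0, 0, 0], [10.5, -0.6, 0], 0.5], [[0, 0, 0], [16, -0.9, 0], 0.5], [[0, 0, 0], [21.5, -1.2, 1], 0.5], [[0.2, 0.1, -0.4], [27, -1.5, 3], 0.5]]}}

```text
t: 6.2
eef_pos: [0.4974, 0.0321, 0.1608]
tool_rot: [-0.002, 0.612, 0.791, -0.0]
contact_force: [0.9, 0.0, -1.4]
gripper_width: 0.132
```

Request:
{"fn": "carry_out", "kwargs": {"moves": [[[0, 0, 0], [0, 0, 4], 0.5], [[0, 0, 0], [0, 0, 8], 0.5], [[0, 0, 0], [0, 0, 10.5], 0.5], [[0, 0, 0], [0, 0, 11.5], 0.5], [[0, 0, 0], [0, 0, 11.5], 0.5]]}}

```text
t: 6.82
eef_pos: [0.4973, 0.0302, 0.0458]
tool_rot: [-0.002, 0.612, 0.791, -0.001]
contact_force: [-0.3, 0.1, -1.4]
gripper_width: 0.127
```

```bash
python3 - <<'E'
from h import *
o=bot.get_obs()
plan([.50,.03,.029],tool(np.radians(14.5)));P("f",o["contact_force"]);P("p",o["eef_pos"]);P("q",o["q"])
E
```

```text
turn [-0.29, -0.1, -0.03] shift [-0.09, 0.27, 1.67]
f [-0.341, 0.086, -1.43]
p [0.497, 0.03, 0.046]
q [-0.515, 0.533, 0.414, 2.139, -0.405, 0.549, 0.45]
```

Request:
{"fn": "carry_out", "kwargs": {"moves": [[[-0.3, -0.1, 0], [0, 0, 0.8], 0.5], [[-0.3, -0.1, 0], [0, 0, 1.4], 0.5], [[-0.3, -0.1, 0], [0, 0, 1.7], 0.5], [[-0.3, -0.1, 0], [0, 0, 1.8], 0.5], [[-0.3, -0.1, 0], [0, 0, 1.85], 0.5]]}}

```text
t: 7.45
eef_pos: [0.4978, 0.0305, 0.0278]
tool_rot: [0.001, 0.612, 0.791, 0.001]
contact_force: [0.1, 0.2, -1.3]
gripper_width: 0.128
```

Request:
{"fn": "carry_out", "kwargs": {"moves": [[[0, 0, 0], [0, 0, 0.1], 0.5], [[0, 0, 0], [0, 0, 0.2], 0.5], [[0, 0, 0], [0, 0, 0.2], 0.5]]}}

```text
t: 7.82
eef_pos: [0.4979, 0.0305, 0.0273]
tool_rot: [0.0, 0.612, 0.791, 0.001]
contact_force: [-6.1, 0.7, 22.6]
gripper_width: 0.131
```

Request:
{"fn": "carry_out", "kwargs": {"moves": [[[0, 0, 0], [0, 0, -0.15], 1.8], [[0, 0, 0], [0, 0, -0.15], 3], [[0, 0, 0], [0, 0, -0.15], 4.5], [[0, 0, 0], [0, 0, -0.15], 4.5], [[0, 0, 0], [0, 0, -1], 4.5]]}}

```text
t: 8.45
eef_pos: [0.4972, 0.0303, 0.0355]
tool_rot: [0.0, 0.612, 0.791, 0.0]
contact_force: [-0.1, 0.2, 0.2]
gripper_width: 0.526
```

Request:
{"fn": "carry_out", "kwargs": {"moves": [[[0, 0, 0], [0, 0, -3], 4.5], [[0, 0, 0], [0, 0, -8], 4.5], [[0, 0, 0], [0, 0, -13], 4.5], [[0, 0, 0], [0, 0, -18], 6], [[0, 0, 0], [0, 0, -22], 6]]}}

```text
t: 9.07
eef_pos: [0.4974, 0.0301, 0.2582]
tool_rot: [0.001, 0.612, 0.79, 0.001]
contact_force: [0.6, 1.1, -0.3]
gripper_width: 0.702
```

```bash
python3 - <<'E'
from h import *
o=bot.get_obs();P("q",o["q"]);P("p",o["eef_pos"]);
im=bot.read_camera("top")
for n in("cover","rack"):
  for d in bot.silhouettes(n,"top"): print(n,round(d["score"],2),d["location"],int(d["region"].sum()),Cam("top").back(d["location"],.004).round(3))
# candidate view pose for block: camera looks; tool tilted -> plan
plan([.50,.24,.26],tool(np.radians(90),.0))
E
```

```text
q [-0.729, 0.186, 0.625, 1.992, -0.13, 0.998, 0.21]
p [0.497, 0.03, 0.258]
cover 0.56 [295.3, 126.6] 746 [[ 0.783 -0.158  0.004]]
rack 0.64 [172.4, 173.6] 825 [[0.635 0.254 0.004]]
turn [0.36, 0.2, -75.51] shift [20.25, 5.4, -0.15]
```

Request:
{"fn": "carry_out", "kwargs": {"moves": [[[0, 0, -10], [4, 1, 0], 8.5], [[0, 0, -20], [8, 2, 0], 8.5], [[0, 0, -30], [12, 3, 0], 8.5], [[0, 0, -40], [16, 4, 0], 8.5], [[0, 0, -50], [20, 5.4, 0], 8.5]]}}

```text
t: 9.85
eef_pos: [0.4985, 0.2383, 0.2543]
tool_rot: [-0.0, 0.218, 0.976, -0.001]
contact_force: [1.2, -0.4, 0.9]
gripper_width: 0.993
```

```bash
python3 - <<'E'
from h import *
o=bot.get_obs();P("q",o["q"]);P("p",o["eef_pos"]);
plan([.50,.268,.20],tool(np.radians(88.5),.45))
E
```

```text
q [-0.865, 0.278, 0.373, 1.864, -0.117, 1.022, 0.687]
p [0.498, 0.238, 0.254]
turn [-5.39, -25.44, -23.28] shift [1.13, 2.76, 5.43]
```

Request:
{"fn": "carry_out", "kwargs": {"moves": [[[-1, -5, -5], [0.3, 0.7, 1], 8.5], [[-2, -10, -9.5], [0.6, 1.2, 2], 8.5], [[-3.2, -15, -14], [0.9, 1.8, 3], 8.5], [[-4.3, -20.3, -18.6], [1.1, 2.3, 4.2], 8.5], [[-5.4, -25.4, -23.3], [1.1, 2.8, 5.4], 8.5]]}}

```text
t: 10.48
eef_pos: [0.5007, 0.2673, 0.2003]
tool_rot: [0.224, 0.014, 0.974, -0.003]
contact_force: [1.2, -0.9, 0.6]
gripper_width: 0.992
```

```bash
python3 - <<'E'
from h import *
o=bot.get_obs();P("q",o["q"]);P("p",o["eef_pos"]);plan([.50,.268,.20],tool(np.radians(88.5),.45))
i=bot.camera_info("wrist");np.save("pics/w3i.npy",i,allow_pickle=True)
im=bot.read_camera("wrist");np.save("pics/w3.npy",im);vis=im[:,:,::-1].copy()
for d in bot.silhouettes("block","wrist"):
    b=cv2.boxPoints(rect(d["region"]));print(round(d["score"],2),np.round(d["location"]),b.round(1).tolist())
    cv2.polylines(vis,[b.astype(int)],True,(0,255,0))
print(i)
cv2.imwrite("pics/w3.png",vis)
E
```

```text
q [-1.146, 0.229, 0.426, 2.165, 0.48, 0.484, 0.402]
p [0.501, 0.267, 0.2]
turn [-0.03, 0.13, -0.09] shift [0.08, 0.07, -0.01]
0.95 [261. 197.] [[230.0, 231.0], [230.0, 173.0], [294.0, 173.0], [294.0, 231.0]]
0.86 [328. 254.] [[294.0, 229.0], [354.0, 229.0], [354.0, 281.0], [294.0, 281.0]]
{'vertical_fov': 61.68802596753996, 'cx': 254.74961289597985, 'cy': 192.77087452469598, 'position': array([0.37928426, 0.27132534, 0.28075772]), 'attitude': array([ 0.66747376, -0.26108709, -0.2542308 ,  0.64936816])}
```

View pics/w3.png

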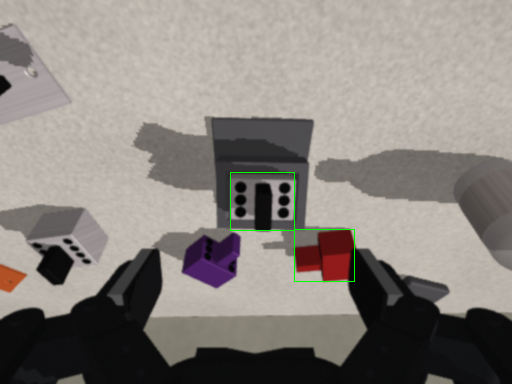

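```bash
python3 - <<'E'
import numpy as np,cv2
im=np.load("pics/w3.npy")[:,:,::-1]
cv2.imwrite("pics/w3z.png",cv2.resize(im[110:240,200:330],None,fx=4.6,fy=4.6,interpolation=2))
E
```

```text
(no output)
```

View pics/w3z.png

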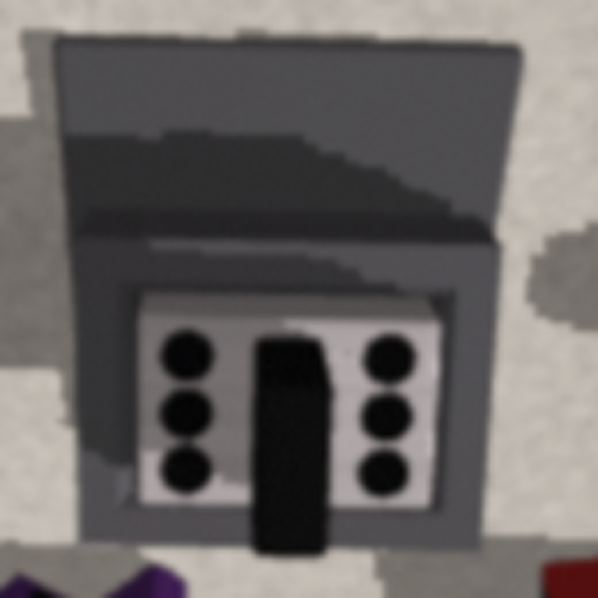

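```bash
cat > fit.py <<'E'
from h import *
from scipy.optimize import least_squares
W=Cam("wrist",np.load("pics/w3i.npy",allow_pickle=True).item())
c=np.array([[140,318],[440,322],[435,507],[140,503],[253,553],[327,553]])/4.6+[200,110]-.4
M=np.array([[-20,-30,44],[-20,30,44],[20,30,44],[20,-30,44],[17,-7,78],[17,7,78]])/1e3
f=lambda p,t=None:(W.proj(p[:3]+(R.from_euler("z",p[3])*R.from_euler("y",-p[4])).apply(M))-c).ravel()
for name,g,x0 in(("free",f,[.6,.27,.02,0,.45]),("fixed",lambda p:f([*p,.45]),[.6,.27,.02,0])):
    s=least_squares(g,x0);P(name,s.x);print(s.fun.round(1))
p=s.x;Rb=R.from_euler("z",p[3])*R.from_euler("y",-.45)
P("grasp",p[:3]+Rb.apply([0,0,.062]))
yaw=np.pi/2+p[3]
tr=tool(yaw,.45);P("z",tr.apply([0,0,1]));P("bz",Rb.apply([0,0,1]))
for s in(.06,.0): plan(p[:3]+Rb.apply([0,0,.064+s]),tr)
E
python3 fit.py
```

```text
free [0.609, 0.272, 0.025, -0.041, 0.485]
[-0.  -0.3 -0.2 -0.5 -0.9  0.2  0.3  0.5  0.2  0.1  0.5  0.2]
fixed [0.609, 0.272, 0.023, -0.041]
[ 0.1 -0.4 -0.2 -0.6 -1.1 -0.5  0.5 -0.1  0.2  0.6  0.5  0.8]
grasp [0.582, 0.273, 0.079]
z [0.435, -0.018, -0.9]
bz [-0.435, 0.018, 0.9]
turn [0.13, -0.14, 0.75] shift [-2.28, 0.93, 8.18]
turn [0.13, -0.14, 0.75] shift [-2.29, 0.92, 14.18]
```

Request:
{"fn": "carry_out", "kwargs": {"moves": [[[0, 0, 0.3], [-1, 0.4, 2.5], 5], [[0.1, -0.1, 0.7], [-2.3, 0.9, 5], 5], [[0.1, -0.1, 0.7], [-2.3, 0.9, 7.5], 5], [[0.1, -0.1, 0.7], [-2.3, 0.9, 9.5], 5], [[0.1, -0.1, 0.7], [-2.3, 0.9, 9.5], 5]]}}

```text
t: 11.2
eef_pos: [0.5644, 0.2732, 0.1251]
tool_rot: [0.224, 0.023, 0.974, -0.004]
contact_force: [-0.7, -0.1, -0.5]
gripper_width: 0.582
```

```bash
python3 fit.py | tail -1; python3 - <<'E'
from h import *
o=bot.get_obs();P("q",o["q"]);P("f",o["contact_force"])
im=bot.read_camera("wrist")[:,:,::-1]
cv2.imwrite("pics/w4.png",cv2.resize(im[100:384,130:390],None,fx=2,fy=2))
E
```

```text
turn [0.01, 0.05, -0.36] shift [0.47, 0.04, 4.71]
q [-1.02, 0.451, 0.402, 2.091, 0.409, 0.311, 0.469]
f [-0.656, -0.069, -0.468]
```

View pics/w4.png

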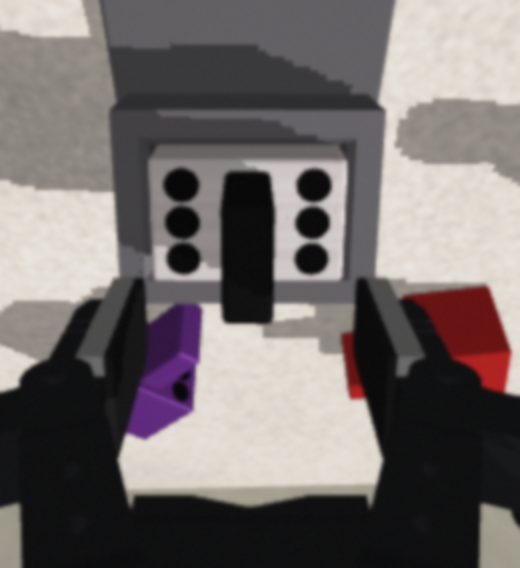

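Request:
{"fn": "carry_out", "kwargs": {"moves": [[[0, 0, -0.2], [0.2, 0, 1.5], 5], [[0, 0, -0.3], [0.4, 0, 3], 5], [[0, 0, -0.3], [0.4, 0, 4], 5], [[0, 0, -0.3], [0.4, 0, 4.5], 5], [[0, 0, -0.3], [0.4, 0, 4.5], 5]]}}

```text
t: 11.88
eef_pos: [0.5804, 0.274, 0.0838]
tool_rot: [0.225, 0.019, 0.974, -0.003]
contact_force: [0.3, 0.4, -0.5]
gripper_width: 0.586
```

```bash
python3 fit.py | tail -1; python3 - <<'E'
from h import *
o=bot.get_obs();P("q",o["q"]);P("f",o["contact_force"])
E
```

```text
turn [0.19, 0.18, 0.04] shift [0.11, -0.1, 0.31]
q [-0.99, 0.545, 0.396, 2.079, 0.42, 0.222, 0.454]
f [0.263, 0.444, -0.482]
```

Request:
{"fn": "carry_out", "kwargs": {"moves": [[[0, 0, 0], [0, 0, 0.1], 3], [[0, 0, 0], [0, 0, 0.1], 1.5], [[0, 0, 0], [0, 0, 0.1], 0.6], [[0, 0, 0], [0, 0, 0.1], 0.6], [[0, 0, 0], [0, 0, 0.1], 0.6]], "newtons": 70}}

```text
t: 12.5
eef_pos: [0.5806, 0.2719, 0.0852]
tool_rot: [0.225, 0.021, 0.974, -0.004]
contact_force: [-14.1, -7.5, 24.8]
gripper_width: 0.154
```

Request:
{"fn": "carry_out", "kwargs": {"moves": [[[0, 0, 0], [0, 0, -0.5], 0.6], [[0, 0, 0], [0, 0, -1.5], 0.6], [[0, 0, 0], [0, 0, -2.8], 0.6], [[0, 0, 0], [0, 0, -4], 0.6], [[0, 0, 0], [0, 0, -5], 0.6]]}}

```text
t: 13.12
eef_pos: [0.5578, 0.2753, 0.1285]
tool_rot: [0.224, 0.019, 0.974, -0.003]
contact_force: [0.6, 1.4, -3.1]
gripper_width: 0.153
```

Request:
{"fn": "carry_out", "kwargs": {"moves": [[[0, 0, 0], [0, 0, -3], 0.6], [[0, 0, 0], [0, 0, -6], 0.6], [[0, 0, 0], [0, 0, -9], 0.6], [[0, 0, 0], [0, 0, -12], 0.6], [[0, 0, 0], [0, 0, -14], 0.6]]}}

```text
t: 13.75
eef_pos: [0.4965, 0.2771, 0.2552]
tool_rot: [0.225, 0.019, 0.974, -0.002]
contact_force: [0.3, -0.2, -2.8]
gripper_width: 0.152
```

```bash
python3 - <<'E'
from h import *
o=bot.get_obs();P("q",o["q"]);P("p",o["eef_pos"])
plan([.57,.12,.28],tool(np.radians(95),.0))
plan([.57,.12,.28],tool(np.radians(95),.05))
E
```

```text
q [-1.17, 0.144, 0.412, 2.105, 0.455, 0.631, 0.429]
p [0.496, 0.277, 0.255]
turn [-1.38, 25.95, -7.07] shift [-8.25, -15.42, 1.19]
turn [-1.56, 23.09, -7.02] shift [-8.25, -15.42, 1.19]
```

Request:
{"fn": "carry_out", "kwargs": {"moves": [[[-0.3, 5.2, -1.4], [-1.6, -3, 0.2], 0.6], [[-0.6, 10.4, -2.8], [-3.2, -6, 0.4], 0.6], [[-0.9, 15.6, -4.2], [-4.9, -9, 0.6], 0.6], [[-1.1, 20.8, -5.6], [-6.6, -12, 0.9], 0.6], [[-1.4, 26, -7.1], [-8.3, -15.4, 1.2], 0.6]]}}

```text
t: 14.38
eef_pos: [0.5713, 0.1197, 0.2796]
tool_rot: [-0.002, -0.045, 0.999, 0.0]
contact_force: [0.0, 1.0, -2.8]
gripper_width: 0.151
```

```bash
python3 - <<'E'
from h import *
o=bot.get_obs();P("q",o["q"]);P("p",o["eef_pos"])
plan([.665,-.204,.27],tool(np.radians(104.5),.0))
E
```

```text
q [-0.653, 0.314, 0.43, 1.765, -0.147, 1.098, 1.487]
p [0.571, 0.12, 0.28]
turn [0.07, -0.21, -9.37] shift [-6.44, -33.08, 0.91]
```

Request:
{"fn": "carry_out", "kwargs": {"moves": [[[0, 0, -2], [-1.1, -5.6, 0.2], 0.6], [[0, 0, -3.6], [-2.2, -11.2, 0.3], 0.6], [[0, 0, -5.2], [-3.3, -16.8, 0.4], 0.6], [[0, 0, -7], [-4.4, -22.4, 0.6], 0.6], [[0, -0.2, -9.4], [-5.5, -28, 0.8], 0.6]]}}

```text
t: 15.0
eef_pos: [0.6506, -0.1551, 0.2711]
tool_rot: [0.001, -0.126, 0.992, 0.0]
contact_force: [0.6, 0.2, -2.7]
gripper_width: 0.153
```

```bash
python3 - <<'E'
from h import *
plan([.665,-.204,.27],tool(np.radians(104.5),.0))
E
```

```text
turn [-0.0, 0.13, 0.03] shift [-0.16, -5.1, 0.11]
```

Request:
{"fn": "carry_out", "kwargs": {"moves": [[[0, 0, 0], [-0.2, -2.5, 0.1], 0.6], [[0, 0, 0], [-0.2, -5.1, 0.1], 0.6], [[0, 0, 0], [-0.2, -5.1, 0.1], 0.6], [[0, 0, 0], [-0.2, -5.1, 0.1], 0.6]]}}

```text
t: 15.5
eef_pos: [0.665, -0.2019, 0.2701]
tool_rot: [0.001, -0.126, 0.992, 0.0]
contact_force: [0.5, 0.4, -2.5]
gripper_width: 0.151
```

```bash
python3 - <<'E'
from h import *
o=bot.get_obs();P("q",o["q"]);P("p",o["eef_pos"]);P("r",o["tool_rot"])
i=bot.camera_info("wrist");np.save("pics/w5i.npy",i,allow_pickle=True)
im=bot.read_camera("wrist");np.save("pics/w5.npy",im);vis=im[:,:,::-1].copy()
for n in("heater","block"):
  for d in bot.silhouettes(n,"wrist"):
    b=cv2.boxPoints(rect(d["region"]));print(n,round(d["score"],2),np.round(d["location"]),b.round(1).tolist())
cv2.imwrite("pics/w5.png",cv2.resize(vis,(800,600),interpolation=2))
E
```

```text
q [-0.108, 0.525, 0.47, 1.503, -0.251, 1.172, 2.228]
p [0.665, -0.202, 0.27]
r [0.001, -0.126, 0.992, 0.0]
heater 0.8 [250.  82.] [[138.0, 0.0], [360.0, 0.0], [360.0, 165.0], [138.0, 165.0]]
block 0.72 [506. 286.] [[495.0, 268.0], [511.0, 268.0], [511.0, 309.0], [495.0, 309.0]]
```

View pics/w5.png

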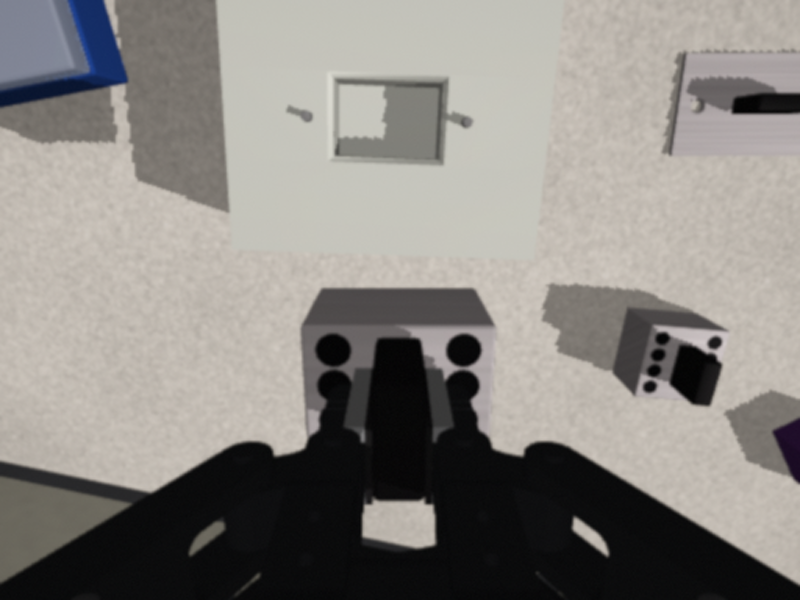

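```bash
cat > fit2.py <<'E'
from h import *
from scipy.optimize import least_squares
W=Cam("wrist",np.load("pics/w5i.npy",allow_pickle=True).item())
im=cv2.cvtColor(np.load("pics/w5.npy"),cv2.COLOR_RGB2GRAY)
def sub(v,w=4):
    c=(np.array(v)/1.5625-.2).astype(np.float32).reshape(-1,1,2); r=cv2.cornerSubPix(im,c.copy(),(w,w),(-1,-1),(3,50,.01)).reshape(-1,2)
    print("corner shift",np.abs(r-c[:,0]).max(1).round(1)); return r, c[:,0]
# well outer rim: image up=-x, right=+y
for k in(0,1):
    w=sub([[328,72],[449,77],[444,165],[330,160]],3)[k]
    P("rim world",W.back(w,.085)[:,:2].ravel())
    M=np.array([[-24.5,-34.5,0],[-24.5,34.5,0],[24.5,34.5,0],[24.5,-34.5,0]])/1e3
    s=least_squares(lambda p:(W.proj([p[0],p[1],.085]+R.from_euler("z",p[2]).apply(M))-w).ravel(),[.58,-.226,.25]);P("well",s.x);P("deg",np.degrees(s.x[2]));print(s.fun.round(1))
    b=sub([[303,325],[495,325],[473,289],[320,289]],3)[k]
    N=np.array([[-20,-30,44],[-20,30,44],[-20,30,0],[-20,-30,0]])/1e3
    u=least_squares(lambda p:(W.proj(p[:3]+R.from_euler("zy",[p[3],p[4]]).apply(N))-b).ravel(),[.665,-.2,.21,.25,0]);P("block",u.x);P("yaw,tilt deg",np.degrees(u.x[3:]));print(u.fun.round(1))
o=bot.get_obs(); rt=rot(o["tool_rot"]).as_matrix(); P("tcp",o["eef_pos"]);P("tool yaw",np.degrees(np.arctan2(rt[1,1],rt[0,1]))-90)
E
python3 fit2.py
```

```text
corner shift [0.  0.5 0.6 0. ]
rim world [0.563, -0.269, 0.549, -0.202, 0.595, -0.191, 0.61, -0.257]
well [0.579, -0.23, 0.216]
deg 12.394
[-0.1 -0.3  0.7 -0.8  0.6  0.6 -1.2  0.7]
corner shift [1.2 0.3 0.6 1.1]
block [0.663, -0.202, 0.205, 0.249, -0.008]
yaw,tilt deg [14.271, -0.463]
[ 0.1 -0.   0.1  0.1 -0.1 -0.1 -0.1  0. ]
corner shift [0.  0.5 0.6 0. ]
rim world [0.563, -0.269, 0.548, -0.201, 0.595, -0.191, 0.61, -0.257]
well [0.579, -0.23, 0.217]
deg 12.452
[ 0.1 -0.3  0.5 -0.5  0.2  0.2 -0.9  0.8]
corner shift [1.2 0.3 0.6 1.1]
block [0.664, -0.202, 0.204, 0.251, -0.018]
yaw,tilt deg [14.366, -1.042]
[-0.8 -0.1 -0.3 -0.1  0.3  0.2  1.1  0.2]
tcp [0.665, -0.202, 0.27]
tool yaw 14.492
```

```bash
python3 - <<'E'
from h import *
plan([.635,-.218,.21],tool(np.radians(102.5),.0))
E
```

```text
turn [0.0, 0.15, 1.99] shift [3.35, -0.84, 6.03]
```

Request:
{"fn": "carry_out", "kwargs": {"moves": [[[0, 0, 1], [1.5, -0.4, 3], 0.6], [[0, 0.1, 2], [3.3, -0.8, 6], 0.6], [[0, 0.1, 2], [3.3, -0.8, 6], 0.6], [[0, 0.1, 2], [3.3, -0.8, 6], 0.6]]}}

```text
t: 16.15
eef_pos: [0.6369, -0.2184, 0.2118]
tool_rot: [0.002, -0.109, 0.994, -0.001]
contact_force: [0.5, -0.4, -2.0]
gripper_width: 0.152
```

```bash
python3 - <<'E'
from h import *
o=bot.get_obs();P("p",o["eef_pos"]);P("r",o["tool_rot"])
i=bot.camera_info("wrist");np.save("pics/w6i.npy",i,allow_pickle=True)
im=bot.read_camera("wrist");np.save("pics/w6.npy",im);vis=im[:,:,::-1].copy()
cv2.imwrite("pics/w6.png",cv2.resize(vis[60:250,120:380],(780,570),interpolation=2))
E
```

```text
p [0.637, -0.218, 0.212]
r [0.002, -0.109, 0.994, -0.001]
```

View pics/w6.png

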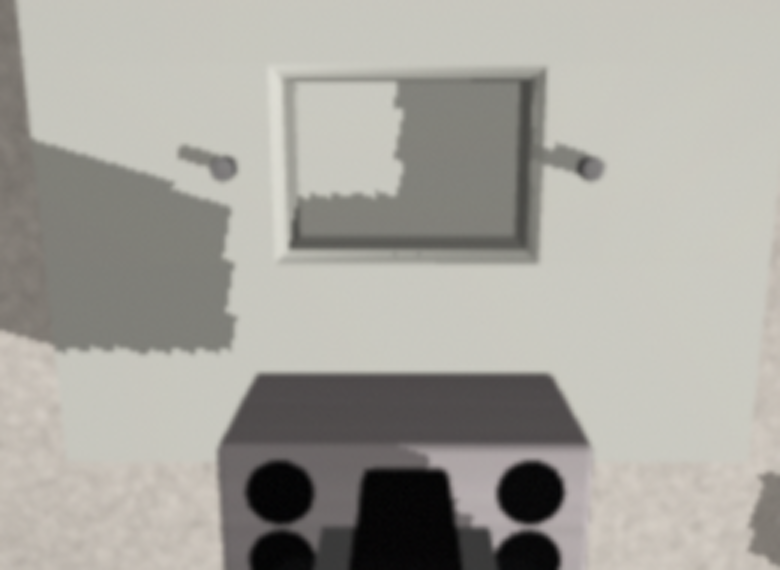

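```bash
cat > fit3.py <<'E'
from h import *
from scipy.optimize import least_squares
W=Cam("wrist",np.load("pics/w6i.npy",allow_pickle=True).item())
px=lambda v:np.array(v)/3+[120,60]-.33
w=px([[269,67],[547,67],[540,263],[277,263]])
P("rim world",W.back(w,.085)[:,:2].ravel())
M=np.array([[-24.5,-34.5,0],[-24.5,34.5,0],[24.5,34.5,0],[24.5,-34.5,0]])/1e3
s=least_squares(lambda p:(W.proj([p[0],p[1],.085]+R.from_euler("z",p[2]).apply(M))-w).ravel(),[.58,-.226,.25]);P("well",s.x);P("deg",np.degrees(s.x[2]));print(s.fun.round(1))
pt=W.back(px([[222,165],[591,166]]),.093);P("pins",pt.ravel());P("mid",pt.mean(0));P("sep",np.linalg.norm(pt[1]-pt[0]))
b=px([[219,445],[590,445],[551,374],[258,374]])
N=np.array([[-20,-30,44],[-20,30,44],[-20,30,0],[-20,-30,0]])/1e3
u=least_squares(lambda p:(W.proj(p[:3]+R.from_euler("zy",[p[3],p[4]]).apply(N))-b).ravel(),[.637,-.218,.15,.22,0]);P("block",u.x);P("yaw,tilt deg",np.degrees(u.x[3:]));print(u.fun.round(1))
o=bot.get_obs(); T=rot(o["tool_rot"]); rt=T.as_matrix(); P("tcp",o["eef_pos"]);P("tool yaw",np.degrees(np.arctan2(rt[1,1],rt[0,1]))-90);P("tool z",rt[:,2])
d=np.array([s.x[0]-u.x[0],s.x[1]-u.x[1],0]);P("shift cm tool",100*T.inv().apply(d))
P("via pins",100*T.inv().apply(np.array([*(pt.mean(0)[:2]-u.x[:2]),0])))
E
python3 fit3.py
```

```text
rim world [0.563, -0.269, 0.548, -0.202, 0.595, -0.191, 0.61, -0.258]
well [0.579, -0.23, 0.219]
deg 12.556
[-0.1 -0.2  0.3 -0.3 -0.   0.3 -0.1  0.3]
pins [0.588, -0.275, 0.093, 0.569, -0.186, 0.093]
mid [0.578, -0.23, 0.093]
sep 0.091
block [0.635, -0.218, 0.146, 0.218, -0.007]
yaw,tilt deg [12.477, -0.414]
[-0.1  0.   0.1  0.  -0.1 -0.   0.1 -0. ]
tcp [0.637, -0.218, 0.212]
tool yaw 12.476
tool z [0.004, -0.001, -1.0]
shift cm tool [5.742, 0.084, -0.023]
via pins [5.85, 0.04, -0.023]
```

Request:
{"fn": "carry_out", "kwargs": {"moves": [[[0, 0.2, 0], [3, 0, 0], 0.6], [[0, 0.3, 0], [5.8, 0.1, 0], 0.6], [[0, 0.3, 0], [5.8, 0.1, 2], 0.6], [[0, 0.3, 0], [5.8, 0.1, 4], 0.6], [[0, 0.3, 0], [5.8, 0.1, 5], 0.6]]}}

```text
t: 16.82
eef_pos: [0.5791, -0.2299, 0.1593]
tool_rot: [-0.002, -0.108, 0.994, -0.0]
contact_force: [0.6, 0.5, -2.6]
gripper_width: 0.155
```

```bash
python3 - <<'E'
from h import *
# desired TCP: well + (tcp-block) offset measured at fit3, in tool axes (5.8 x toward robot)
o=bot.get_obs();P("f",o["contact_force"]);P("p",o["eef_pos"])
T=tool(np.radians(102.55))
off=np.array([.6369-.635,-.2184+.218,0])
plan([.579+off[0],-.230+off[1],.16],T)
i=bot.camera_info("wrist");np.save("pics/w7i.npy",i,allow_pickle=True)
im=bot.read_camera("wrist");vis=im[:,:,::-1].copy()
cv2.imwrite("pics/w7.png",cv2.resize(vis[60:300,90:420],(770,560),interpolation=2))
E
```

```text
f [0.609, 0.47, -2.6]
p [0.579, -0.23, 0.159]
turn [-0.02, -0.27, -0.09] shift [-0.17, -0.09, -0.07]
```

View pics/w7.png

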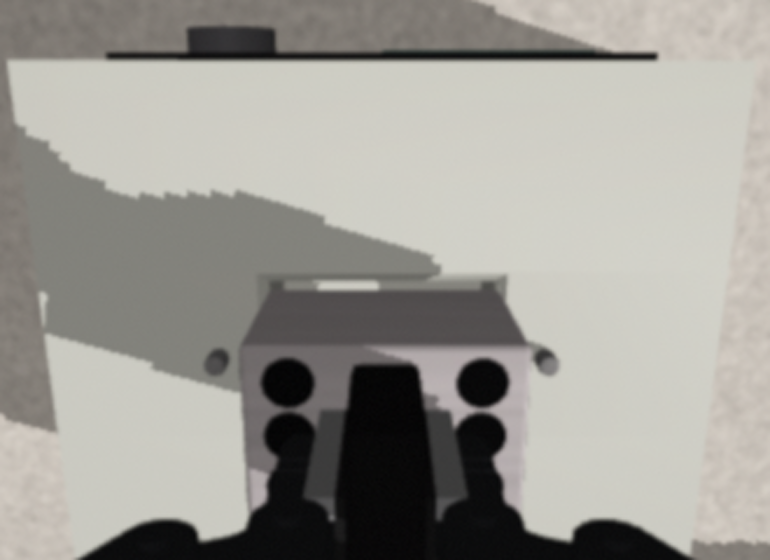

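```bash
python3 - <<'E'
from h import *
W=Cam("wrist",np.load("pics/w7i.npy",allow_pickle=True).item())
px=lambda v:np.array(v)*np.array([330/770,240/560])+[90,60]-.3
Rz=R.from_euler("z",-.219)
rim=W.back(px([[258,275],[507,275]]),.085)
c=np.array([.579,-.230,.085])
P("rim in well",Rz.apply(rim-c).ravel()*1e3)
for z in(.0935,.098):P("foot in well",Rz.apply(W.back(px([[272,290],[497,290]]),z)-c).ravel()*1e3)
E
```

```text
rim in well [-23.879, -34.056, 0.0, -23.795, 34.322, 0.0]
foot in well [-21.887, -29.072, 8.5, -21.813, 30.442, 8.5]
foot in well [-23.091, -28.369, 13.0, -23.02, 29.748, 13.0]
```

Request:
{"fn": "carry_out", "kwargs": {"moves": [[[0, -0.1, 0], [-0.2, -0.07, 0], 0.6], [[0, -0.1, 0], [-0.2, -0.07, 0.5], 0.6], [[0, -0.1, 0], [-0.2, -0.07, 0.9], 0.6], [[0, -0.1, 0], [-0.2, -0.07, 1.2], 0.6], [[0, -0.1, 0], [-0.2, -0.07, 1.5], 0.6]]}}

```text
t: 17.5
eef_pos: [0.5809, -0.231, 0.146]
tool_rot: [-0.001, -0.108, 0.994, -0.001]
contact_force: [-4.3, 2.9, 17.4]
gripper_width: 0.151
```

Request:
{"fn": "carry_out", "kwargs": {"moves": [[[0, 0, 0], [0.05, 0.05, -0.2], 0.6], [[0, 0, 0], [0.1, 0.1, -0.2], 0.6], [[0, 0, 0], [0.1, 0.1, 0], 0.6], [[0, 0, 0], [0.1, 0.1, 0.2], 0.6], [[0, 0, 0], [0.1, 0.1, 0.2], 0.6]]}}

```text
t: 18.12
eef_pos: [0.5799, -0.2304, 0.146]
tool_rot: [-0.001, -0.108, 0.994, -0.0]
contact_force: [-4.6, 3.3, 19.3]
gripper_width: 0.15
```

Request:
{"fn": "carry_out", "kwargs": {"moves": [[[0, 0, 0], [0, 0, -0.5], 0.6], [[0, 0, 0], [0.15, 0.1, -0.5], 0.6], [[0, 0, 0], [0.15, 0.1, -0.3], 0.6], [[0, 0, 0], [0.15, 0.1, 0], 0.6], [[0, 0, 0], [0.15, 0.1, 0], 0.6]]}}

```text
t: 18.75
eef_pos: [0.5779, -0.2296, 0.146]
tool_rot: [-0.001, -0.108, 0.994, 0.0]
contact_force: [-7.2, 4.2, 23.8]
gripper_width: 0.156
```

```bash
python3 - <<'E'
from h import *
o=bot.get_obs();T=rot(o["tool_rot"]);P("F tool",T.inv().apply(o["contact_force"]));P("M tool",T.inv().apply(o["torque"]))
P("p",o["eef_pos"]);m=T.as_matrix();P("yaw",np.degrees(np.arctan2(m[1,1],m[0,1]))-90)
i=bot.camera_info("wrist");np.save("pics/w8i.npy",i,allow_pickle=True)
im=bot.read_camera("wrist");np.save("pics/w8.npy",im)
E
```

```text
F tool [6.164, 5.615, -23.82]
M tool [-1.441, 2.099, 0.117]
p [0.578, -0.23, 0.146]
yaw 12.364
```

```bash
python3 - <<'E'
import numpy as np,cv2
im=np.load("pics/w8.npy")[:,:,::-1]
cv2.imwrite("pics/w8.png",cv2.resize(im[150:280,160:360],(800,520),interpolation=2))
E
```

```text
(no output)
```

View pics/w8.png

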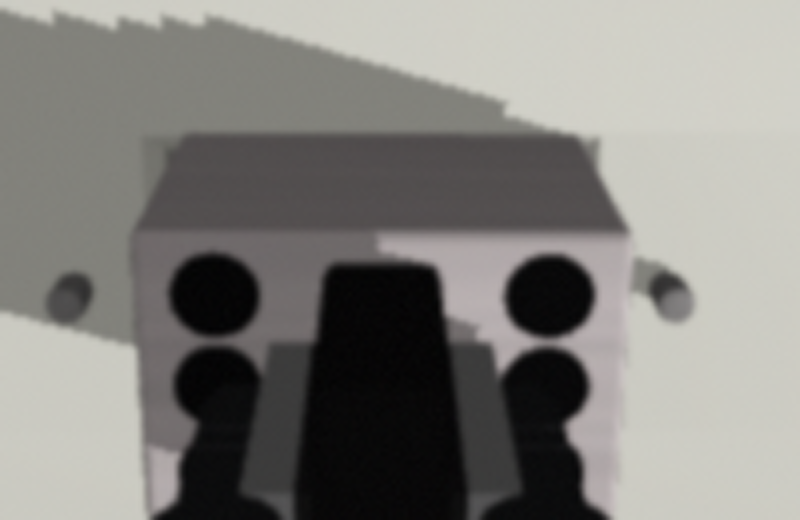

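Request:
{"fn": "carry_out", "kwargs": {"moves": [[[0, 0, 0], [0, 0, -0.7], 0.6], [[0, 0, 0], [-0.45, -0.15, -0.7], 0.6], [[0, 0, 0], [-0.45, -0.15, -0.4], 0.6], [[0, 0, 0], [-0.45, -0.15, 0], 0.6], [[0, 0, 0], [-0.45, -0.15, 0.2], 0.6]]}}

```text
t: 19.42
eef_pos: [0.5819, -0.2299, 0.1404]
tool_rot: [-0.002, -0.108, 0.994, -0.0]
contact_force: [-0.4, 0.0, -3.4]
gripper_width: 0.152
```

```bash
python3 - <<'E'
from h import *
o=bot.get_obs();T=rot(o["tool_rot"]);P("F tool",T.inv().apply(o["contact_force"]));P("M tool",T.inv().apply(o["torque"]))
P("p",o["eef_pos"])
i=bot.camera_info("wrist");np.save("pics/w9i.npy",i,allow_pickle=True)
im=bot.read_camera("wrist");np.save("pics/w9.npy",im)
g=cv2.cvtColor(im,cv2.COLOR_RGB2GRAY);print("col 250 rows 170..212",g[170:212,250].tolist());print("col 235",g[170:212,235].tolist());print("row 186 cols 190..215",g[186,190:215].tolist(),g[186,300:315].tolist())
E
```

```text
F tool [0.348, 0.126, 3.414]
M tool [-0.013, -0.011, -0.017]
p [0.582, -0.23, 0.14]
col 250 rows 170..212 [126, 127, 127, 127, 126, 126, 127, 126, 127, 125, 113, 104, 100, 96, 86, 78, 76, 76, 75, 77, 77, 77, 78, 79, 78, 77, 77, 77, 79, 78, 78, 78, 79, 79, 79, 78, 81, 97, 120, 132, 120, 108]
col 235 [126, 127, 127, 127, 126, 127, 127, 126, 127, 124, 114, 105, 100, 96, 85, 77, 76, 77, 76, 77, 77, 77, 78, 78, 78, 77, 77, 78, 77, 77, 78, 78, 79, 79, 78, 78, 80, 87, 98, 104, 104, 104]
row 186 cols 190..215 [127, 126, 127, 127, 126, 121, 115, 112, 112, 111, 109, 97, 82, 75, 75, 76, 76, 77, 77, 77, 77, 77, 76, 76, 76] [75, 76, 76, 76, 77, 82, 82, 92, 108, 122, 126, 123, 128, 155, 185]
```

Request:
{"fn": "carry_out", "kwargs": {"moves": [[[0, 0, 0], [0, 0, 0.2], 0.6], [[0, 0, 0], [0, 0, 0.4], 0.6], [[0, 0, 0], [0, 0, 0.6], 0.6], [[0, 0, 0], [0, 0, 0.8], 0.6]]}}

```text
t: 19.98
eef_pos: [0.5824, -0.2301, 0.1332]
tool_rot: [-0.001, -0.108, 0.994, -0.001]
contact_force: [-0.4, 0.3, -3.4]
gripper_width: 0.155
```

Sliding in freely.

Request:
{"fn": "carry_out", "kwargs": {"moves": [[[0, 0, 0], [0, 0, 0.3], 0.6], [[0, 0, 0], [0, 0, 0.6], 0.6], [[0, 0, 0], [0, 0, 0.9], 0.6], [[0, 0, 0], [0, 0, 1.2], 0.6], [[0, 0, 0], [0, 0, 1.5], 0.6]]}}

```text
t: 20.6
eef_pos: [0.5823, -0.2301, 0.1181]
tool_rot: [-0.001, -0.108, 0.994, -0.001]
contact_force: [-0.1, -0.3, -2.7]
gripper_width: 0.152
```

Request:
{"fn": "carry_out", "kwargs": {"moves": [[[0, 0, 0], [0, 0, 0.15], 0.6], [[0, 0, 0], [0, 0, 0.3], 0.6], [[0, 0, 0], [0, 0, 0.4], 0.6], [[0, 0, 0], [0, 0, 0.45], 0.6], [[0, 0, 0], [0, 0, 0.5], 0.6]]}}

```text
t: 21.22
eef_pos: [0.5824, -0.2302, 0.1146]
tool_rot: [-0.001, -0.108, 0.994, -0.0]
contact_force: [-4.2, 2.0, 12.1]
gripper_width: 0.151
```

Request:
{"fn": "carry_out", "kwargs": {"moves": [[[0, 0, 0], [0, 0, 0.1], 0.6], [[0, 0, 0], [0, 0, 0], 1.8], [[0, 0, 0], [0, 0, 0], 3], [[0, 0, 0], [0, 0, 0], 4], [[0, 0, 0], [0, 0, -0.5], 4]]}}

```text
t: 21.85
eef_pos: [0.582, -0.2298, 0.1179]
tool_rot: [-0.002, -0.108, 0.994, -0.0]
contact_force: [0.7, -0.2, 0.4]
gripper_width: 0.469
```

Request:
{"fn": "carry_out", "kwargs": {"moves": [[[0, 0, 0], [0, 0, -2], 4], [[0, 0, 0], [0, 0, -5], 4], [[0, 0, 0], [3, 0, -8], 4], [[0, 0, 0], [1, 0, -12], 4], [[0, 0, 0], [-6, 0, -15], 4]]}}

```text
t: 22.48
eef_pos: [0.628, -0.2226, 0.2676]
tool_rot: [0.0, -0.105, 0.994, -0.001]
contact_force: [1.3, -0.8, 1.3]
gripper_width: 0.472
```

```bash
python3 - <<'E'
from h import *
o=bot.get_obs();P("p",o["eef_pos"]);P("f",o["contact_force"])
Wi=bot.camera_info("wrist");im=bot.read_camera("wrist");np.save("pics/w10.npy",im);W=Cam("wrist",Wi)
for n in("block","cover"):
  for d in bot.silhouettes(n,"wrist"):
    b=cv2.boxPoints(rect(d["region"]));print(n,round(d["score"],2),np.round(d["location"]),b.round().tolist());P(" ",W.back(b,.097 if n=="block" else .004)[:,:2].ravel())
# project expected home top corners vs a 2.5+ mm high block
c=np.array([.579,-.230,.097]);M=np.array([[-20,-30,0],[-20,30,0],[20,30,0],[20,-30,0]])/1e3
P("expect px",W.proj(c+R.from_euler("z",.219).apply(M)).ravel())
s=bot.read_camera("scene");S=Cam("scene")
for n in("cover","block","square_block","bottle","tip_box"):
  for d in bot.silhouettes(n,"scene"): print(n,round(d["score"],2),np.round(d["location"]),S.back(d["location"],.01).round(3))
E
```

```text
p [0.628, -0.223, 0.268]
f [1.328, -0.805, 1.291]
block 0.75 [258. 119.] [[224.0, 98.0], [291.0, 98.0], [291.0, 146.0], [224.0, 146.0]]
  [0.563, -0.264, 0.551, -0.206, 0.592, -0.196, 0.605, -0.256]
block 0.6 [509. 298.] [[507.0, 291.0], [511.0, 291.0], [511.0, 304.0], [507.0, 304.0]]
  [0.694, 0.065, 0.693, 0.069, 0.708, 0.076, 0.708, 0.072]
block 0.27 [439. 254.] [[400.0, 276.0], [410.0, 216.0], [478.0, 227.0], [468.0, 287.0]]
  [0.7, -0.052, 0.634, -0.065, 0.631, 0.005, 0.698, 0.023]
cover 0.65 [272. 269.] [[232.0, 252.0], [274.0, 224.0], [319.0, 292.0], [276.0, 320.0]]
  [0.759, -0.226, 0.707, -0.179, 0.794, -0.096, 0.852, -0.143]
cover 0.59 [474.  95.] [[434.0, 62.0], [511.0, 62.0], [511.0, 127.0], [434.0, 127.0]]
  [0.478, -0.048, 0.46, 0.036, 0.527, 0.067, 0.546, -0.022]
cover 0.58 [259.  99.] [[149.0, 23.0], [366.0, 23.0], [366.0, 203.0], [149.0, 203.0]]
  [0.506, -0.367, 0.457, -0.135, 0.654, -0.072, 0.713, -0.343]
expect px [223.827, 100.98, 291.576, 100.408, 290.488, 145.576, 225.391, 146.083]
cover 0.91 [266. 196.] [[0.498 0.029 0.01 ]]
cover 0.73 [243. 158.] [[ 0.349 -0.151  0.01 ]]
block 0.84 [323. 278.] [[0.741 0.367 0.01 ]]
block 0.73 [279. 256.] [[0.73  0.193 0.01 ]]
block 0.58 [201. 173.] [[ 0.505 -0.267  0.01 ]]
square_block 0.81 [244. 226.] [[0.669 0.02  0.01 ]]
square_block 0.26 [268. 198.] [[0.502 0.042 0.01 ]]
bottle 0.62 [380. 266.] [[0.606 0.529 0.01 ]]
tip_box 0.64 [148. 163.] [[ 0.557 -0.501  0.01 ]]
```

Request:
{"fn": "carry_out", "kwargs": {"moves": [[[0, 0, 0], [0, 0, 0], 4], [[0, 0, 0], [0, 0, 0], 4]]}}

```text
t: 23.18
eef_pos: [0.6287, -0.2198, 0.2627]
tool_rot: [-0.001, -0.108, 0.994, -0.001]
contact_force: [0.5, -0.2, 0.3]
gripper_width: 0.473
```

```bash
python3 -c "
from station import bot
print(bot.hand_in())"
```

```text
the job is handed in; nothing more can be done
None
```

I handed the job in at about 23 s. The cover is on the bench and the block is in the heater's well, but the hand-in gave no verdict.

- **Cover:** I lifted the grey cover off its pins and set it on the bench at about (0.50, 0.03), handle up, then released it. The last scene picture found it there. I did not measure its tilt; I lowered it level until it met the bench.
- **Block:** I took it out of the slanted rack and lowered it into the well, then released it. The first three tries at lowering it caught on the rim. The side-force readings misled me about which way to shift; a close picture showed the block was about 4–5 mm too far toward the robot and 1.5 mm to one side. After that it slid in freely.
- **Last checks on the block:** It bottomed out with the tool about 31.5 mm below the height at which it had rested on the rim (the well is 32 mm deep). Its outline matched the fully-home position to about 1–3 px.
- **Bystanders:** The square block is at the same pixel as at the start. The bottle and tip box are within about 4 px of theirs, which is detector noise. No unexpected contact force showed up at the end, with the gripper raised clear.

Two readings disagreed: the pictures put the tool 66 mm above the block's underside, while contact with the rim and the well floor gave 61 mm. I trusted the contact value.

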